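Tap a stuck clamp bar off its dowels

TASK

The clamp bar has stuck on the two dowels of the small steel fixture. Pick up the mallet and drive the bar off with light taps on its two overhanging ears in turn, keeping it nearly square (never let one ear get more than about 1 cm ahead of the other), until it is clear of both dowels. Touch the bar only with the mallet, leave the pin, the fork end and the eraser where they are, and finally stand the mallet upright on its head on the desk and let go.

Things in the scene. Friction and masses are not known exactly. Their poses are not given: they have to be found in the camera images.
- fixture: Low steel fixture, fixed: base 130x100x8 mm, on it a block 50x100 mm, top 44 mm above the desk (screw heads to 49). Origin on the desk below the middle of the face the bar sits on; x points off the block, the way the bar comes off; z up. Block: x -50 to 0, y -50 to 50 mm; base: x to +80 mm. Two 10 mm dowels stand 18 mm out of the face at y = +43 and -43 mm, 26 mm up.
- bar: Aluminium bar 22 (x) x 176 (y) x 34 mm, 9.5 to 43.5 mm above the desk, at the start right back on the block; its ends (ears) overhang 38 mm. Origin at the left dowel. It slides stiffly in the fixture's x to stops at 34 mm, can skew, cannot lift, stays put. About 6 N on one ear moves that ear, pivoting about the other dowel (the other ear comes back by a fifth as much).
- ear_left (a point): Middle of the rear face (block side) of the bar's left ear, at the fixture's +y: the place to tap. At the start at x = 0, y = +68 mm in the fixture's frame, 26.5 mm above the desk. The bar is clear of the dowels when both ears are more than 18 mm out in the fixture's x.
- ear_right (a point): The same place on the right ear, at the start at x = 0, y = -68 mm in the fixture's frame.
- mallet: Small mallet, 0.18 to 0.29 kg, standing on its head, handle up. Head 60 mm long (its x) with a white nylon tapping face at each end, 28 mm wide, 30 mm high; upright wooden handle 16 mm square, its top 130 mm above the head's underside. Origin at the middle of that underside, z up the handle. Either face may be used.
- mallet_grip (a point): Point on the axis of the mallet's handle, 90 mm above the underside of its head; the handle's flats face the mallet's x and y.
- mallet_head (a point): Centre of the mallet's head, 15 mm above its underside; the tapping faces lie 30 mm from it along the mallet's x.
- flanged_pin: Loose steel flanged pin standing on its flange, 27 mm across, 28 mm high, in front of the fixture; a bystander. Origin under its middle.
- fork_end: Loose dark steel fork end, 14 x 22 x 30 mm, standing beside the fixture on its +y side; a bystander. Origin under its middle.
- rubber: Loose worn eraser in a blue sleeve, 20 x 46 x 12 mm, beside the fixture on its -y side; a bystander. Origin under its middle.
There are look-alikes about, which are no part of the job. What is shaped like the mallet but purple is not meant.

How it is judged:
On the way, in this order (a step that is already met when the one before it is completed fails the run):
1. the mallet has been picked up off the desk (height (world z) of mallet above 0.008 m), for 0.2 s.
2. both ears are more than 18.5 mm out, so that the bar is clear of both dowels (x of each of ear_left, ear_right in the frame of fixture above 0.0185 m), for 0.2 s.
At the end, for the whole second after the job is handed in: Both ears of the bar are more than 18.5 mm out from the block in the fixture's x (the dowels are 18 mm long), and the mallet stands at rest on its head on the desk (underside within 6 mm of the desk, leaning less than 0.1 rad) (all of step 2 and height (world z) of mallet below 0.006 m and angle between mallet's own z axis and vertical below 0.1 rad and linear speed of mallet below 0.02 m/s); the robot touches nothing.
It fails at once if the bar is skewed by more than 0.11 rad (one ear about 15 mm ahead of the other) (angle between the y axis of bar and the y axis of fixture, either way round above 0.11 rad).
It fails at once if the bar is struck or pushed hard, with more than 30 N (contact force between mallet and bar above 30 N).
It fails at once if the hand itself pushes the bar (more than 1 N) (contact force between any of the fingers, the arm and bar above 1 N).
It fails at once if a bystander (flanged pin, fork end, eraser) is moved by more than 20 mm (distance of any of flanged_pin, fork_end, rubber from where it was at the start of the episode above 0.02 m).
It also fails if it takes over 53 s, if anything falls off the work surface, if the arm or the gripper's body presses on something with over 40 N, if the wrist force passes 120 N, or if a joint passes its speed limit or range.

ROBOT

A 7-joint arm with a two-finger parallel gripper is mounted at the origin on a cart in front of the work surface, level with it; the furniture and walls round the work are solid. World frame = base frame: x ahead of the robot, y to its left, z up, the work surface at z = 0. Lengths are in m, angles in rad, forces in N, time in s.
With the tool pointing down it reaches from about 0.4 to 0.925 m from the base axis. Payload 4.1 kg.
Tool frame: the origin (TCP) lies at the very end of the fingers, on their centre line; the grasp point (between the pads) lies 19 mm behind it (robot.grasp_offset is the distance from the TCP to the grasp point, in m); z points along the fingers, y is the direction in which the jaws open and shut (so a half turn about z gives the same grasp; the last joint's range is limited). The gripper opens to 85 mm and grips with 20 to 120 N. Pads are 22 mm wide; open, the fingers measure 114 mm over their backs; the gripper's body (76 mm by 85 mm) begins 54 mm behind the grasp point. The pads swing forward as they close: fully open they stand 13 mm farther back than shut.
Start: joints at [-1.426, 0.398, 0.045, 1.537, -0.019, 1.207, -0.051], TCP at [0.157, 0.631, 0.231] pointing down, gripper open.
Joint ranges: [-2.82, 2.82], [-0.49, 2.23], [-1.37, 1.46], [0, 2.46], [-1.36, 4.5], [0.23, 2], [-2.94, 2.94]. Speed limits (rad/s): [2.57, 2.57, 3.14, 3.14, 3.14, 3.14, 3.14].

INTERFACE

Orientations are given as a 3x3 rotation matrix whose columns are the frame's x, y, z axes.
In Python, from rig import robot, optics gives the robot as it stands. The module is installed in compiled form; this text tells all that it offers.
- The arm moves only by the tool send_rows, never from a script. Its argument "commands" is a list of rows, each an object of numbers: "jaw": the opening in per cent of the stroke, from 0 (shut) to 100 (fully open); "dx", "dy", "dz": the shift along the tool's x, y, z in cm; "roll": the turn about the tool's z in degrees. A call has 1 to 20 rows; each row shifts and turns the commanded pose from where the row before left it, along the tool's axes as they then stand; what a row does not reach is not made up. A row lasts 1/8 s, in which the tool goes at most 62.5 mm and 10.7 degrees, less where a joint would pass 70% of its speed; a pose out of reach is approached as far as the arm can. A call is refused whole if a number of a shift passes 6.25 or a number of a turn 10.7, either way. A call with a gripper value outside its range is refused whole. The fingers move at their own pace and stop on an object; "grip_force" is the grip in N (left out, the last holds). Time passes only in rows, so rows that do not move let the fingers close. It gives the time, the measured TCP pose, the force and the opening at its end, in the units of the state.
- robot.observe(): the state, without advancing time (a new reading comes with each control period).
- optics.snapshot(name): name is "scene" or "top" or "wrist"; returns a dict with "img" (420x560x3 uint8, red, green, blue), "range_z" (420x560 float32, m along the optical axis (not along the pixel's ray), 0 where there is no reading), "fx", "fy", "cx", "cy" (pixels), "R" (3x3) and "t" (3): a world point X has camera coordinates R X + t. Camera axes: x right, y down, z forward; pixel columns grow to the right and rows downward; lengths in m; the calibration is good to about 2 mm. A picture is of the moment at which its call begins.
- robot.close_job(): hands the job in, once; it reports no verdict.
The state is a dict: "clock": time; "joints": joint angles; "qd": joint speeds; "joint_torque": joint torques, N m; "ee_pos": TCP position; "tcp_rot": TCP orientation; "force": force on the tool from outside, world axes, zero at the start; "torque": the same for the moment, N m; "opening": finger opening in m.
Only numpy, scipy, OpenCV 4.12 (cv2) and the standard library are available. Lean on these libraries where they do the work, as an engineer would, in place of code of your own. Each camera call takes 0.05 s, during which the arm holds its last target.

## Working session

There is one attempt and no reset: what is moved stays moved. The work goes in short steps, Python scripts to look and compute and a tool call to move; the robot and the scene stay as the last step left them, time stands still between calls to the robot, and variables do not carry over. Pictures are saved under pics/ and viewed, and the job is handed in when it is done.

Besides the shell and the picture viewer there is one more tool, called after "Emit:" by a JSON object that holds its "api" and its "payload", one argument or row to a line. send_rows: Moves the arm, as the interface text tells. Its arguments: {"type":"object","properties":{"commands":{"type":"array","items":{"type":"object","properties":{"jaw":{"type":"number"},"dx":{"type":"number"},"dy":{"type":"number"},"dz":{"type":"number"},"roll":{"type":"number"}}}},"grip_force":{"type":"number"}},"required":["commands"]}

```bash
mkdir -p pics
cat > h.py <<'E'
import numpy as np, cv2
from rig import robot, optics
def snap(n,f=None):
    s=optics.snapshot(n)
    np.savez('%s.npz'%(f or n),**s)
    if f: cv2.imwrite('pics/%s.png'%f,cv2.cvtColor(s['img'],cv2.COLOR_RGB2BGR))
    return s
def ray(s,u,v,z):
    R=np.array(s['R']);t=np.array(s['t']);c=-R.T@t
    d=R.T@np.array([(u-s['cx'])/s['fx'],(v-s['cy'])/s['fy'],1.])
    return c+d*(z-c[2])/d[2]
def pt(s,u,v):
    d=float(s['range_z'][int(v),int(u)])
    return np.array(s['R']).T@(np.array([(u-s['cx'])/s['fx']*d,(v-s['cy'])/s['fy']*d,d])-np.array(s['t']))
def cloud(s):
    d=s['range_z'];v,u=np.mgrid[:420,:560]
    P=np.stack([(u-s['cx'])/s['fx']*d,(v-s['cy'])/s['fy']*d,d],-1)
    return (P-np.array(s['t']))@np.array(s['R'])
def proj(s,X):
    c=np.array(s['R'])@np.array(X)+np.array(s['t']); return c[0]/c[2]*s['fx']+s['cx'],c[1]/c[2]*s['fy']+s['cy']
E
python3 - <<'E'
from h import *
for n in ['scene','top','wrist']:
    s=snap(n,n+'0'); print(n,-np.array(s['R']).T@s['t'])
o=robot.observe();print(o['clock'],o['ee_pos'],np.round(o['tcp_rot'],3).tolist(),o['opening'],robot.grasp_offset)
E
```

```text
scene [-0.01287757 -0.44822022  0.43924991]
top [ 0.53028862 -0.00640894  1.05785247]
wrist [0.0748352  0.65125293 0.37387491]
0.15 [0.15676377 0.6303183  0.23050067] [[-0.97, 0.241, -0.0], [0.241, 0.97, -0.001], [-0.0, -0.002, -1.0]] 0.08524614779723322 0.0187
```

View pics/scene0.png

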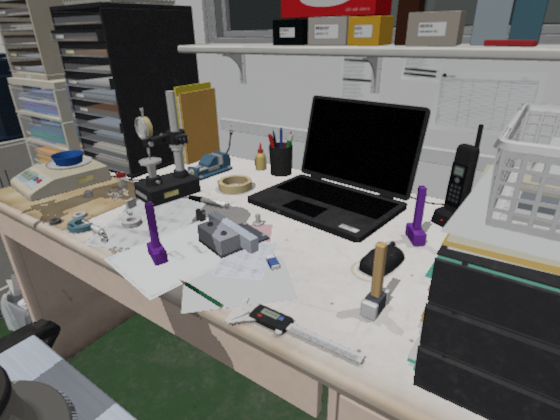

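View pics/top0.png

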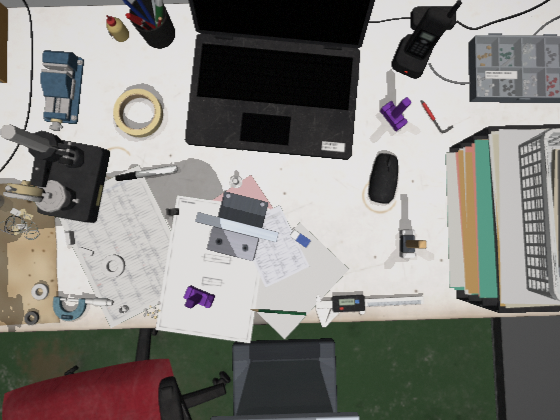

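Run:
```python
from h import *
a=cv2.imread('pics/top0.png');cv2.imwrite('pics/t_fix.png',cv2.resize(a[160:320,150:350],None,fx=4,fy=3.7,interpolation=2)[:600])
cv2.imwrite('pics/t_mal.png',cv2.resize(a[80:280,360:460],None,fx=4,fy=3,interpolation=2))
b=cv2.imread('pics/scene0.png');cv2.imwrite('pics/s_fix.png',cv2.resize(b[180:300,140:300],None,fx=5,fy=5,interpolation=2))
s=dict(np.load('top0.npz'))
for u,v in [(405,244),(422,244),(245,207),(235,240),(237,227),(200,220),(275,235),(303,239),(237,178),(173,211)]: print(u,v,pt(s,u,v).round(4))
```

```text
405 244 [ 0.5108 -0.2647  0.034 ]
422 244 [ 0.5117 -0.2726  0.1316]
245 207 [0.6006 0.0727 0.007 ]
235 240 [0.5299 0.0924 0.0437]
237 227 [0.5569 0.0879 0.0416]
200 220 [0.5736 0.1642 0.0459]
275 235 [0.5378 0.0088 0.0447]
303 239 [ 0.5276 -0.0508  0.0104]
237 178 [0.6646 0.0887 0.0063]
173 211 [0.5951 0.2239 0.0288]
```

View pics/t_fix.png

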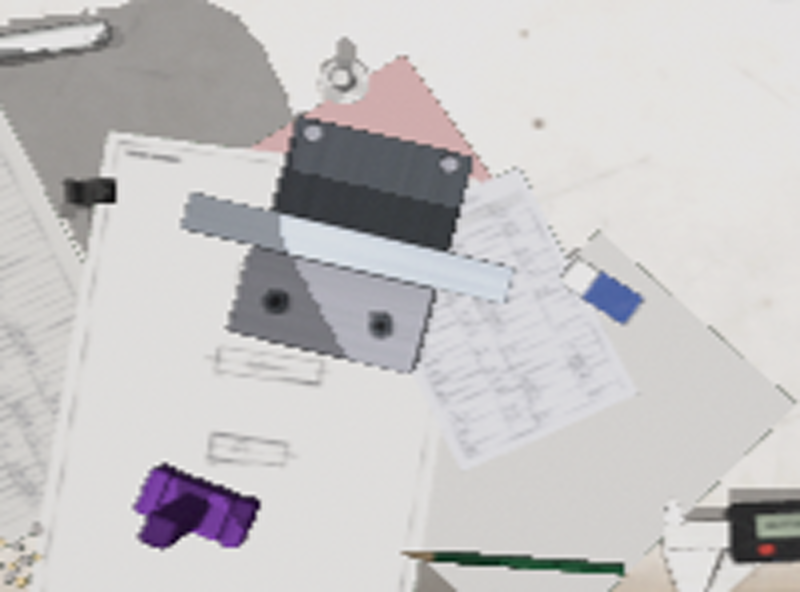

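View pics/t_mal.png

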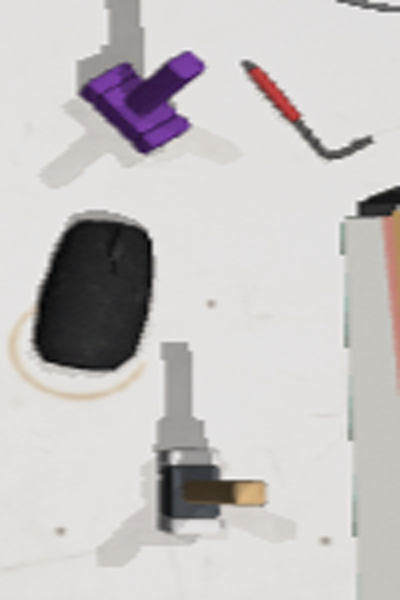

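View pics/s_fix.png

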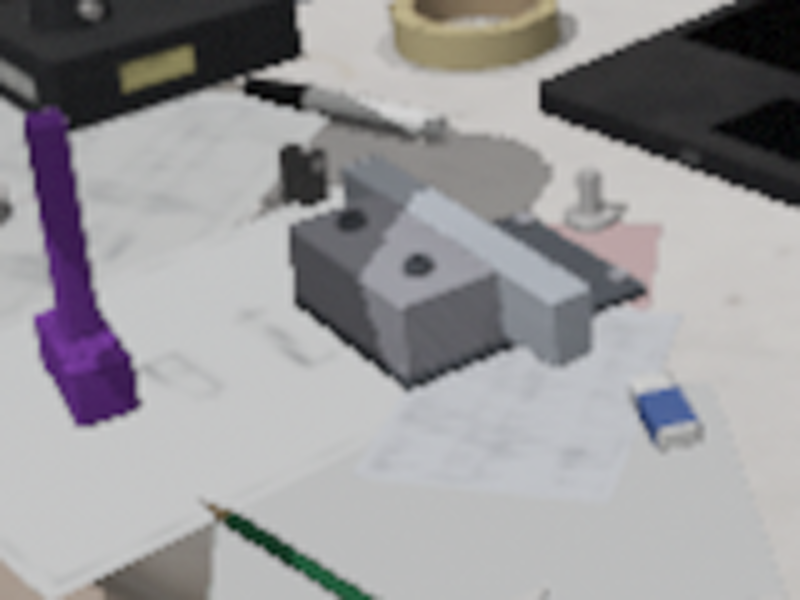

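Run:
```python
from h import *
s=dict(np.load('top0.npz')); C=cloud(s)
print('fx',s['fx'])
# bar far edge: per column topmost row with z>0.03
H=(C[...,2]>0.025)
cols=np.arange(198,278)
top=[]
for u in cols:
    r=[v for v in range(205,250) if H[v,u]]; top.append(min(r))
print(top)
p=np.polyfit(cols,np.array(top)-0.5,1);
def inl(p):
    e=np.abs(np.polyval(p,cols)-(np.array(top)-.5)); return e<1.2
p=np.polyfit(cols[inl(p)],(np.array(top)-.5)[inl(p)],1);print(p,inl(p).sum())
A=ray(s,198,np.polyval(p,198),.0435);B=ray(s,277,np.polyval(p,277),.0435)
y=(A-B);y/=np.linalg.norm(y);x=np.array([y[1],-y[0],0]);print('y',y,'x',x,'yaw',np.degrees(np.arctan2(x[1],x[0])))
M=np.zeros(H.shape,bool);M[205:250,185:290]=1
P=C[M&(abs(C[...,2]-.0435)<.006)]
ly=P@y; print('y extents', np.sort(ly)[:5],np.sort(ly)[-5:], (ly.max()+ly.min())/2, ly.max()-ly.min())
# mallet
for name,(u0,u1,v0,v1) in dict(mal=(385,440,220,265),fork=(160,182,200,218),eras=(290,318,222,250),pin=(228,245,165,188),purp=(180,216,280,315)).items():
    Q=C[v0:v1,u0:u1].reshape(-1,3);
    for lo,hi in [(.008,.024),(.024,.036),(.036,.12),(.12,.14)]:
        q=Q[(Q[:,2]>lo)&(Q[:,2]<hi)]
        if len(q)>3: print(name,lo,hi,len(q),q.min(0).round(4),q.max(0).round(4),q.mean(0).round(4))
a=cv2.imread('pics/top0.png')[220:265,390:435];cv2.imwrite('pics/m2.png',cv2.resize(a,None,fx=13,fy=13,interpolation=0))
```

```text
fx 484.6987996181006
[212, 212, 212, 213, 213, 213, 214, 214, 214, 214, 215, 215, 215, 215, 216, 216, 216, 216, 217, 217, 217, 217, 218, 218, 218, 218, 218, 219, 219, 219, 220, 220, 220, 220, 221, 221, 215, 221, 222, 222, 222, 222, 223, 223, 223, 223, 224, 224, 224, 224, 225, 225, 225, 225, 225, 226, 226, 226, 227, 227, 227, 227, 228, 228, 228, 228, 229, 229, 229, 229, 230, 230, 230, 230, 231, 231, 231, 231, 232, 232]
[  0.2512003  161.80348336] 79
y [0.27178147 0.96235899 0.        ] x [ 0.96235899 -0.27178147  0.        ] yaw -15.770302400538297
y extents [0.14958323 0.14958587 0.14959128 0.1500464  0.15008698] [0.32430411 0.32442931 0.32472636 0.32492471 0.32506695] 0.23732508953190512 0.1754837113829859
mal 0.008 0.024 52 [ 0.4826 -0.2613  0.0081] [ 0.5409 -0.2578  0.0236] [ 0.5118 -0.2597  0.0155]
mal 0.024 0.036 291 [ 0.4829 -0.2867  0.0241] [ 0.5405 -0.2583  0.0352] [ 0.5118 -0.2707  0.0305]
mal 0.036 0.12 87 [ 0.5045 -0.267   0.039 ] [ 0.5194 -0.2638  0.1199] [ 0.5124 -0.2652  0.0802]
mal 0.12 0.14 74 [ 0.5039 -0.2801  0.1212] [ 0.5195 -0.2645  0.1346] [ 0.5124 -0.2713  0.1299]
fork 0.008 0.024 39 [0.5893 0.2149 0.0082] [0.6176 0.2349 0.0231] [0.5953 0.2275 0.0135]
fork 0.024 0.036 39 [0.589  0.2176 0.0243] [0.6014 0.2383 0.0347] [0.5953 0.2277 0.0305]
eras 0.008 0.024 185 [ 0.5103 -0.0657  0.0086] [ 0.5476 -0.0229  0.0178] [ 0.5295 -0.0442  0.0128]
pin 0.008 0.024 28 [0.6447 0.0821 0.0082] [0.6687 0.1039 0.0201] [0.6543 0.0908 0.0103]
pin 0.024 0.036 24 [0.651  0.0867 0.0263] [0.662  0.0977 0.0323] [0.6564 0.0921 0.0292]
purp 0.008 0.024 40 [0.3923 0.1423 0.0091] [0.4371 0.1932 0.0237] [0.4188 0.1612 0.0167]
purp 0.024 0.036 275 [0.3912 0.1426 0.0246] [0.4365 0.2052 0.0356] [0.4145 0.1721 0.0306]
purp 0.036 0.12 90 [0.4053 0.1457 0.0361] [0.4229 0.1776 0.1192] [0.4169 0.1687 0.0788]
purp 0.12 0.14 78 [0.4046 0.1649 0.1218] [0.4226 0.1832 0.134 ] [0.4138 0.1733 0.1298]
```

View pics/m2.png

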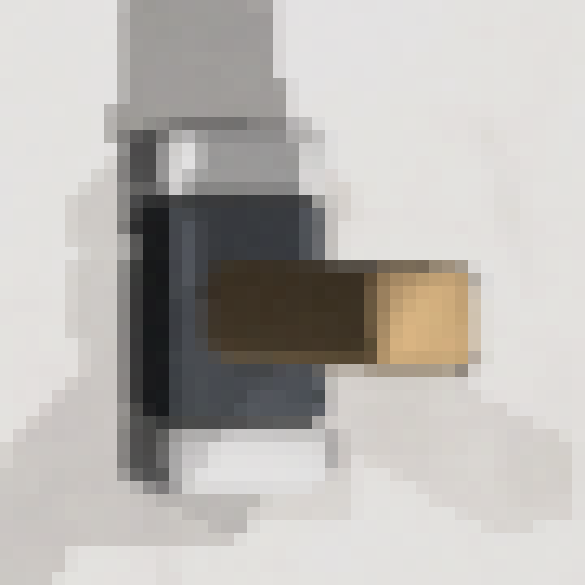

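```bash
cat >> h.py <<'E'
yf=np.array([0.27178,0.96236,0]);xf=np.array([0.96236,-0.27178,0])
def plan(wps, step=0.045, rstep=9.0):
    """wps: (x,y,z,yaw_of_tool_y_deg[,step]) -> rows"""
    o=robot.observe();p=np.array(o['ee_pos']);R=np.array(o['tcp_rot'])
    yaw=np.degrees(np.arctan2(R[1,1],R[0,1]))
    print('t',o['clock'],'pos',p.round(4),'yaw',round(yaw,2),'f',np.round(o['force'],2),'open',round(o['opening'],4),'j',np.round(o['joints'],2))
    import json
    for w in wps:
        q=np.array(w[:3]);dy=(w[3]-yaw+90)%180-90 if False else w[3]-yaw
        st=w[4] if len(w)>4 else step
        n=max(1,int(np.ceil(np.linalg.norm(q-p)/st)),int(np.ceil(abs(dy)/rstep)))
        out=[]
        for i in range(n):
            d=(q-p)/n; a=np.radians(yaw)
            ty=np.array([np.cos(a),np.sin(a),0]);tx=np.array([-np.sin(a),np.cos(a),0])
            # R=[x y z], z down: x = y cross z
            tz=np.array([0,0,-1.]);tx=np.cross(ty,tz)
            out.append([round(float(v)*100,2) for v in (d@tx,d@ty,d@tz)]+[round(-dy/n,2)])
            yaw+=dy/n
        # note p
        p=q
        print(w,len(out));print(' '.join(str(r) for r in out))
E
python3 - <<'E'
from h import *
s=dict(np.load('top0.npz'));C=cloud(s)
P=ray(s,238,161.80348-.0+0.2512003*238,.0435)
xo=P@xf-.022; yo=.2373
F=xo*xf+yo*yf
np.save('F.npy',F);print('F',F, 'L',F+.068*yf,'R',F-.068*yf)
for n,p in dict(fork=(.595,.2275,0),eras=(.5295,-.0442,0),pin=(.6555,.0915,0),purp=(.414,.173,0)).items():
    d=np.array(p)-F; print(n,(d@xf).round(3),(d@yf).round(3))
# mallet yaw
Q=C[225:265,390:425].reshape(-1,3);q=Q[(Q[:,2]>.026)&(Q[:,2]<.036)]
r=cv2.minAreaRect((q[:,:2]*1000).astype(np.float32));print(r)
H=(C[...,2]>.1);print('tall',[ (C[H&(C[...,1]>a)&(C[...,1]<a+.1)][:,[0,2]].min(0).round(2),C[H&(C[...,1]>a)&(C[...,1]<a+.1)][:,[0,2]].max(0).round(2),a) for a in (.5,.4,.3,.2,.1,0,-.1,-.2,-.3,-.4) if (H&(C[...,1]>a)&(C[...,1]<a+.1)).any()])
plan([(.30,.50,.23,50),(.46,.18,.23,20),(.46,-.1,.23,5),(.512,-.272,.19,0)])
E
```

```text
F [0.54709786 0.09207575 0.        ] L [0.5655789  0.15751623 0.        ] R [0.52861682 0.02663527 0.        ]
fork 0.009 0.143
eras 0.02 -0.136
pin 0.104 0.029
purp -0.15 0.042
((511.67071533203125, -272.3578796386719), (27.163028717041016, 57.360984802246094), 89.10143280029297)
tall [(array([0.6 , 0.11]), array([0.74, 0.3 ]), 0.4), (array([0.68, 0.15]), array([0.72, 0.19]), 0.3), (array([0.96, 0.1 ]), array([1.02, 0.15]), 0.2), (array([0.4, 0.1]), array([1.01, 0.14]), 0.1), (array([0.98, 0.1 ]), array([1.  , 0.15]), 0), (array([0.53, 0.1 ]), array([0.99, 1.06]), -0.1), (array([0.95, 0.1 ]), array([0.98, 0.17]), -0.2), (array([0.5, 0.1]), array([0.95, 0.2 ]), -0.3), (array([0.39, 0.1 ]), array([0.95, 0.25]), -0.4)]
t 0.15 pos [0.1568 0.6303 0.2305] yaw 76.03 f [ 0.3   0.46 -0.37] open 0.0852 j [-1.43  0.4   0.05  1.54 -0.02  1.21 -0.05]
(0.3, 0.5, 0.23, 50) 5
[-3.41, -1.84, 0.01, np.float64(5.21)] [-3.56, -1.52, 0.01, np.float64(5.21)] [-3.69, -1.19, 0.01, np.float64(5.21)] [-3.78, -0.85, 0.01, np.float64(5.21)] [-3.84, -0.51, 0.01, np.float64(5.21)]
(0.46, 0.18, 0.23, 20) 8
[-4.1, -1.78, 0.0, np.float64(3.75)] [-4.21, -1.51, 0.0, np.float64(3.75)] [-4.3, -1.23, 0.0, np.float64(3.75)] [-4.37, -0.94, 0.0, np.float64(3.75)] [-4.42, -0.66, 0.0, np.float64(3.75)] [-4.46, -0.37, 0.0, np.float64(3.75)] [-4.47, -0.07, 0.0, np.float64(3.75)] [-4.47, 0.22, 0.0, np.float64(3.75)]
(0.46, -0.1, 0.23, 5) 7
[-3.76, -1.37, 0.0, np.float64(2.14)] [-3.81, -1.23, 0.0, np.float64(2.14)] [-3.85, -1.08, 0.0, np.float64(2.14)] [-3.89, -0.94, 0.0, np.float64(2.14)] [-3.92, -0.79, 0.0, np.float64(2.14)] [-3.95, -0.65, 0.0, np.float64(2.14)] [-3.97, -0.5, 0.0, np.float64(2.14)]
(0.512, -0.272, 0.19, 0) 5
[-3.52, 0.74, 0.8, np.float64(1.0)] [-3.5, 0.8, 0.8, np.float64(1.0)] [-3.49, 0.86, 0.8, np.float64(1.0)] [-3.47, 0.92, 0.8, np.float64(1.0)] [-3.46, 0.98, 0.8, np.float64(1.0)]
```

Emit:
{"api": "send_rows", "payload": {
  "commands": [
    {"jaw":100,"dx":-3.4,"dy":-1.8,"roll":5.2},
    {"dx":-3.6,"dy":-1.5,"roll":5.2},
    {"dx":-3.7,"dy":-1.2,"roll":5.2},
    {"dx":-3.8,"dy":-0.9,"roll":5.2},
    {"dx":-3.8,"dy":-0.5,"roll":5.2},
    {"dx":-4.1,"dy":-1.8,"roll":3.8},
    {"dx":-4.2,"dy":-1.5,"roll":3.8},
    {"dx":-4.3,"dy":-1.2,"roll":3.8},
    {"dx":-4.4,"dy":-0.9,"roll":3.8},
    {"dx":-4.4,"dy":-0.7,"roll":3.7},
    {"dx":-4.5,"dy":-0.4,"roll":3.7},
    {"dx":-4.5,"dy":-0.1,"roll":3.7},
    {"dx":-4.5,"dy":0.2,"roll":3.7},
    {"dx":-3.8,"dy":-1.4,"roll":2.2},
    {"dx":-3.8,"dy":-1.2,"roll":2.2},
    {"dx":-3.9,"dy":-1.1,"roll":2.1},
    {"dx":-3.9,"dy":-0.9,"roll":2.1},
    {"dx":-3.9,"dy":-0.8,"roll":2.1},
    {"dx":-4.0,"dy":-0.6,"roll":2.1},
    {"dx":-4.0,"dy":-0.5,"roll":2.1}
  ]
}}

```text
$.commands[0]: bad value
```

Run:
```python
from h import *
plan([(.49,-.20,.23,0)])
s=snap('wrist','w1')
C=cloud(s);q=C[(C[...,2]>.1)&(C[...,2]<.14)&(s['range_z']>0)];q=q[(abs(q[:,0]-.512)<.06)&(abs(q[:,1]+.27)<.06)];print(len(q),q.min(0),q.max(0)) if len(q) else print('none')
```

```text
t 0.15 pos [0.1568 0.6303 0.2305] yaw 76.03 f [ 0.3   0.46 -0.37] open 0.0852 j [-1.43  0.4   0.05  1.54 -0.02  1.21 -0.05]
(0.49, -0.2, 0.23, 0) 20
[-2.62, -3.63, 0.0, np.float64(3.8)] [-2.85, -3.45, 0.0, np.float64(3.8)] [-3.08, -3.25, 0.0, np.float64(3.8)] [-3.28, -3.04, 0.0, np.float64(3.8)] [-3.48, -2.81, 0.0, np.float64(3.8)] [-3.66, -2.58, 0.0, np.float64(3.8)] [-3.82, -2.33, 0.0, np.float64(3.8)] [-3.97, -2.07, 0.0, np.float64(3.8)] [-4.09, -1.8, 0.0, np.float64(3.8)] [-4.2, -1.53, 0.0, np.float64(3.8)] [-4.3, -1.24, 0.0, np.float64(3.8)] [-4.37, -0.96, 0.0, np.float64(3.8)] [-4.42, -0.66, 0.0, np.float64(3.8)] [-4.46, -0.37, 0.0, np.float64(3.8)] [-4.47, -0.07, 0.0, np.float64(3.8)] [-4.47, 0.22, 0.0, np.float64(3.8)] [-4.44, 0.52, 0.0, np.float64(3.8)] [-4.4, 0.81, 0.0, np.float64(3.8)] [-4.34, 1.1, 0.0, np.float64(3.8)] [-4.25, 1.39, 0.0, np.float64(3.8)]
none
```

View pics/w1.png

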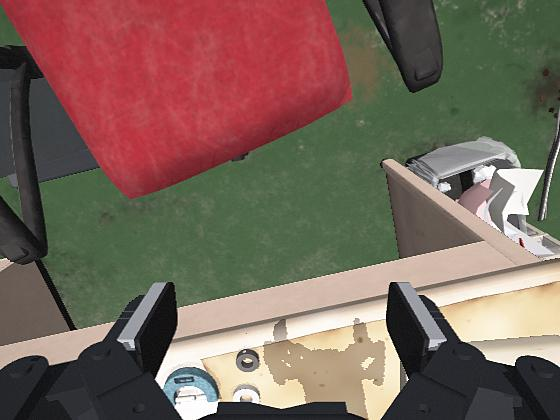

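Emit:
{"api": "send_rows", "payload": {
  "commands": [
    {"jaw":100,"dx":-3.4,"dy":-1.8,"dz":0,"roll":5.2},
    {"jaw":100,"dx":-3.6,"dy":-1.5,"dz":0,"roll":5.2},
    {"jaw":100,"dx":-3.7,"dy":-1.2,"dz":0,"roll":5.2},
    {"jaw":100,"dx":-3.8,"dy":-0.9,"dz":0,"roll":5.2},
    {"jaw":100,"dx":-3.8,"dy":-0.5,"dz":0,"roll":5.2},
    {"jaw":100,"dx":-4.1,"dy":-1.8,"dz":0,"roll":3.8},
    {"jaw":100,"dx":-4.2,"dy":-1.5,"dz":0,"roll":3.8},
    {"jaw":100,"dx":-4.3,"dy":-1.2,"dz":0,"roll":3.8},
    {"jaw":100,"dx":-4.4,"dy":-0.9,"dz":0,"roll":3.8},
    {"jaw":100,"dx":-4.4,"dy":-0.7,"dz":0,"roll":3.7},
    {"jaw":100,"dx":-4.5,"dy":-0.4,"dz":0,"roll":3.7},
    {"jaw":100,"dx":-4.5,"dy":-0.1,"dz":0,"roll":3.7},
    {"jaw":100,"dx":-4.5,"dy":0.2,"dz":0,"roll":3.7},
    {"jaw":100,"dx":-3.8,"dy":-1.4,"dz":0,"roll":2.2},
    {"jaw":100,"dx":-3.8,"dy":-1.2,"dz":0,"roll":2.2},
    {"jaw":100,"dx":-3.9,"dy":-1.1,"dz":0,"roll":2.1},
    {"jaw":100,"dx":-3.9,"dy":-0.9,"dz":0,"roll":2.1},
    {"jaw":100,"dx":-3.9,"dy":-0.8,"dz":0,"roll":2.1},
    {"jaw":100,"dx":-4.0,"dy":-0.6,"dz":0,"roll":2.1},
    {"jaw":100,"dx":-4.0,"dy":-0.5,"dz":0,"roll":2.1}
  ]
}}

```text
clock: 2.7
ee_pos: [0.4603, -0.1044, 0.2315]
tcp_rot: [[-0.085, 0.996, 0.001], [0.996, 0.085, 0.001], [0.001, 0.001, -1.0]]
force: [0.6, 0.5, 0.3]
opening: 0.0851
```

Run:
```python
from h import *
plan([(.5,-.21,.23,0)])
s=snap('wrist','w1')
C=cloud(s)
for lo,hi in((.12,.14),(.024,.036)):
  q=C[(C[...,2]>lo)&(C[...,2]<hi)&(s['range_z']>0)];q=q[(abs(q[:,0]-.512)<.05)&(abs(q[:,1]+.27)<.04)]
  if len(q)>5: print(len(q),q.min(0),q.max(0),cv2.minAreaRect((q[:,:2]*1000).astype(np.float32)))
```

```text
t 2.7 pos [ 0.4603 -0.1044  0.2315] yaw 4.9 f [0.57 0.51 0.3 ] open 0.0851 j [-0.57  0.09  0.76  1.96 -0.07  1.11  0.3 ]
(0.5, -0.21, 0.23, 0) 3
[-3.62, 1.02, 0.05, np.float64(1.63)] [-3.59, 1.12, 0.05, np.float64(1.63)] [-3.56, 1.22, 0.05, np.float64(1.63)]
313 [ 0.50269266 -0.27734244  0.12007944] [ 0.51920998 -0.26394608  0.13218594] ((510.98486328125, -270.84771728515625), (13.455631256103516, 16.325937271118164), 88.31800842285156)
1035 [ 0.48100192 -0.28803392  0.0240203 ] [ 0.54107854 -0.25773526  0.03583627] ((511.0650939941406, -272.9252014160156), (28.997756958007812, 59.951332092285156), 88.49726104736328)
```

View pics/w1.png

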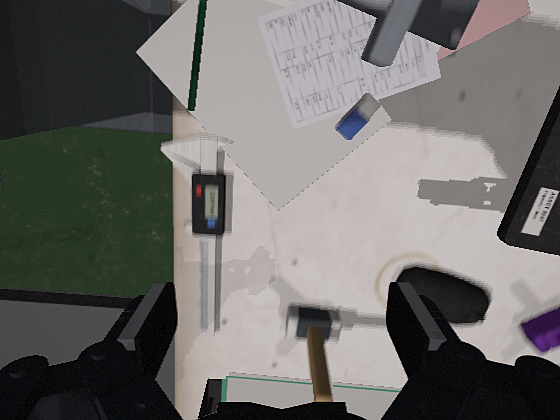

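Run:
```python
from h import *
for n in('top0','w1'):
  s=dict(np.load(n+'.npz'));C=cloud(s)
  m=(C[...,2]>.06)&(C[...,2]<.4)&(s['range_z']>0.1)&(C[...,0]>.38)&(C[...,0]<.66)&(C[...,1]<-.29)&(C[...,1]>-.5)
  for z in np.arange(.06,.3,.04):
    q=C[m&(C[...,2]>z)&(C[...,2]<z+.04)]
    if len(q): print(n,round(z,2),len(q),q[:,1].max(),q[:,0].min())
plan([(.511,-.272,.20,-1.3),(.511,-.272,.080,-1.3,.04)])
```

```text
top0 0.06 1055 -0.3627271944287926 0.3909435631117769
top0 0.1 910 -0.3670200455286394 0.39101390554380183
top0 0.14 2585 -0.363238210356716 0.39088531178404945
top0 0.18 1002 -0.3746698703457609 0.39025176953205065
top0 0.22 5729 -0.37302193063135974 0.4015218559965102
top0 0.26 1778 -0.40817161623718823 0.4294773950307041
w1 0.06 13 -0.3735729100976329 0.39061105807907254
t 2.75 pos [ 0.4596 -0.1109  0.2319] yaw 4.42 f [-0.72 -4.61  0.42] open 0.0852 j [-0.57  0.09  0.76  1.96 -0.07  1.11  0.3 ]
(0.511, -0.272, 0.2, -1.3) 4
[-4.12, 0.97, 0.8, np.float64(1.43)] [-4.09, 1.07, 0.8, np.float64(1.43)] [-4.06, 1.18, 0.8, np.float64(1.43)] [-4.03, 1.28, 0.8, np.float64(1.43)]
(0.511, -0.272, 0.08, -1.3, 0.04) 3
[0.0, 0.0, 4.0, np.float64(0.0)] [0.0, 0.0, 4.0, np.float64(0.0)] [0.0, 0.0, 4.0, np.float64(0.0)]
```

Emit:
{"api": "send_rows", "payload": {
  "commands": [
    {"jaw":100,"dx":-4.1,"dy":1.0,"dz":0.8,"roll":1.4},
    {"jaw":100,"dx":-4.1,"dy":1.1,"dz":0.8,"roll":1.4},
    {"jaw":100,"dx":-4.1,"dy":1.2,"dz":0.8,"roll":1.4},
    {"jaw":100,"dx":-4.0,"dy":1.3,"dz":0.8,"roll":1.4},
    {"jaw":100,"dx":0,"dy":0,"dz":0,"roll":0},
    {"jaw":100,"dx":0,"dy":0,"dz":0,"roll":0}
  ]
}}

```text
clock: 3.5
ee_pos: [0.5148, -0.2624, 0.1991]
tcp_rot: [[0.009, 1.0, -0.0], [1.0, -0.009, 0.001], [0.001, -0.0, -1.0]]
force: [0.2, 0.5, 0.1]
opening: 0.085
```

Run:
```python
from h import *
plan([(.511,-.272,.073,-1.3,.04)])
```

```text
t 3.5 pos [ 0.5148 -0.2624  0.1991] yaw -0.54 f [0.16 0.54 0.09] open 0.085 j [-0.22  0.39  0.81  1.77 -0.32  1.11  0.68]
(0.511, -0.272, 0.073, -1.3, 0.04) 4
[-0.24, -0.09, 3.15, np.float64(0.19)] [-0.24, -0.09, 3.15, np.float64(0.19)] [-0.24, -0.09, 3.15, np.float64(0.19)] [-0.24, -0.09, 3.15, np.float64(0.19)]
```

Emit:
{"api": "send_rows", "payload": {
  "commands": [
    {"jaw":100,"dx":-0.96,"dy":-0.38,"dz":2.6,"roll":0.8},
    {"jaw":100,"dx":0,"dy":0,"dz":2.5,"roll":0},
    {"jaw":100,"dx":0,"dy":0,"dz":2.5,"roll":0},
    {"jaw":100,"dx":0,"dy":0,"dz":2.5,"roll":0},
    {"jaw":100,"dx":0,"dy":0,"dz":2.5,"roll":0},
    {"jaw":100,"dx":0,"dy":0,"dz":0,"roll":0}
  ]
}}

```text
clock: 4.25
ee_pos: [0.5105, -0.2696, 0.0721]
tcp_rot: [[0.02, 1.0, -0.003], [1.0, -0.02, 0.003], [0.003, -0.003, -1.0]]
force: [-0.0, 0.6, 0.9]
opening: 0.0856
```

Run:
```python
from h import *
plan([(.511,-.272,.073,-1.3,.04)])
s=snap('scene','s1');a=cv2.imread('pics/s1.png')[180:360,280:480];cv2.imwrite('pics/s1c.png',cv2.resize(a,None,fx=3,fy=3))
```

```text
t 4.25 pos [ 0.5105 -0.2696  0.0721] yaw -1.17 f [-0.02  0.61  0.94] open 0.0856 j [-0.12  0.55  0.71  1.88 -0.45  0.89  0.79]
(0.511, -0.272, 0.073, -1.3, 0.04) 1
[-0.24, 0.06, -0.09, np.float64(0.13)]
```

View pics/s1c.png

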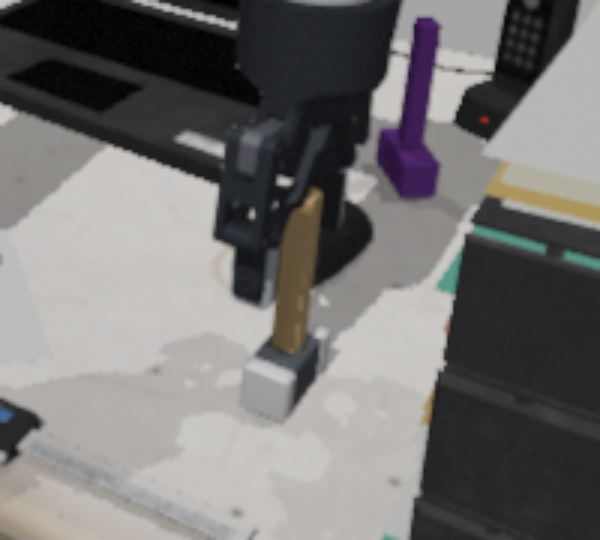

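Emit:
{"api": "send_rows", "payload": {
  "commands": [
    {"jaw":100,"dx":-0.2,"dy":0,"dz":0,"roll":0},
    {"jaw":0,"dx":0,"dy":0,"dz":0,"roll":0},
    {"jaw":0,"dx":0,"dy":0,"dz":0,"roll":0},
    {"jaw":0,"dx":0,"dy":0,"dz":0,"roll":0},
    {"jaw":0,"dx":0,"dy":0,"dz":0,"roll":0},
    {"jaw":0,"dx":0,"dy":0,"dz":0,"roll":0},
    {"jaw":0,"dx":0,"dy":0,"dz":0,"roll":0}
  ],
  "grip_force": 100
}}

```text
clock: 5.18
ee_pos: [0.5118, -0.2742, 0.0735]
tcp_rot: [[0.022, 1.0, 0.001], [1.0, -0.022, -0.0], [-0.0, 0.001, -1.0]]
force: [-0.1, 0.0, 2.2]
opening: 0.015
```

Run:
```python
from h import *
F=np.load('F.npy')
g=lambda x,y,z,yaw=-15.8,st=.045:(*(F+x*xf+y*yf)[:2].round(4),z,yaw,st)
plan([(.512,-.274,.13,-1.3),g(-.046,-.068,.15)])
```

```text
t 5.175 pos [ 0.5118 -0.2742  0.0735] yaw -1.26 f [-0.15  0.01  2.21] open 0.015 j [-0.12  0.55  0.71  1.87 -0.46  0.89  0.79]
(0.512, -0.274, 0.13, -1.3) 2
[0.01, 0.01, -2.83, np.float64(0.02)] [0.01, 0.01, -2.83, np.float64(0.02)]
(np.float64(0.4843), np.float64(0.0391), 0.15, -15.8, 0.045) 7
[4.46, -0.5, -0.29, np.float64(2.07)] [4.44, -0.66, -0.29, np.float64(2.07)] [4.42, -0.82, -0.29, np.float64(2.07)] [4.38, -0.98, -0.29, np.float64(2.07)] [4.34, -1.14, -0.29, np.float64(2.07)] [4.3, -1.29, -0.29, np.float64(2.07)] [4.25, -1.45, -0.29, np.float64(2.07)]
```

Emit:
{"api": "send_rows", "payload": {
  "commands": [
    {"jaw":0,"dx":0,"dy":0,"dz":-1.5,"roll":0},
    {"jaw":0,"dx":0,"dy":0,"dz":-2.0,"roll":0},
    {"jaw":0,"dx":0,"dy":0,"dz":-2.2,"roll":0},
    {"jaw":0,"dx":2.4,"dy":-0.2,"dz":-0.3,"roll":1.0},
    {"jaw":0,"dx":4.4,"dy":-0.6,"dz":-0.3,"roll":2.1},
    {"jaw":0,"dx":4.4,"dy":-0.8,"dz":-0.3,"roll":2.1},
    {"jaw":0,"dx":4.4,"dy":-0.9,"dz":-0.3,"roll":2.1},
    {"jaw":0,"dx":4.4,"dy":-1.1,"dz":-0.3,"roll":2.1},
    {"jaw":0,"dx":4.3,"dy":-1.3,"dz":-0.2,"roll":2.1},
    {"jaw":0,"dx":4.2,"dy":-1.4,"dz":-0.2,"roll":2.0},
    {"jaw":0,"dx":2.1,"dy":-0.6,"dz":0,"roll":1.0},
    {"jaw":0,"dx":0,"dy":0,"dz":0,"roll":0},
    {"jaw":0,"dx":0,"dy":0,"dz":0,"roll":0}
  ]
}}

```text
clock: 6.8
ee_pos: [0.4832, 0.0377, 0.1499]
tcp_rot: [[0.273, 0.962, 0.001], [0.962, -0.273, -0.0], [0.0, 0.001, -1.0]]
force: [-0.0, -1.1, -2.1]
opening: 0.0147
```

Run:
```python
from h import *
F=np.load('F.npy')
g=lambda x,y,z,yaw=-15.8,st=.045:(*(F+x*xf+y*yf)[:2].round(4),z,yaw,st)
plan([g(-.046,-.068,.15)])
s=snap('top','t2');a=cv2.imread('pics/t2.png')[170:320,180:380];cv2.imwrite('pics/t2c.png',cv2.resize(a,None,fx=4,fy=4))
s=snap('scene','s2');a=cv2.imread('pics/s2.png')[160:310,140:340];cv2.imwrite('pics/s2c.png',cv2.resize(a,None,fx=4,fy=4))
```

```text
t 6.8 pos [0.4832 0.0377 0.1499] yaw -15.84 f [-0.01 -1.06 -2.08] open 0.0147 j [-0.91  0.27  0.86  2.03 -0.25  0.95 -0.19]
(np.float64(0.4843), np.float64(0.0391), 0.15, -15.8, 0.045) 1
[0.16, 0.07, -0.01, np.float64(-0.04)]
```

View pics/t2c.png

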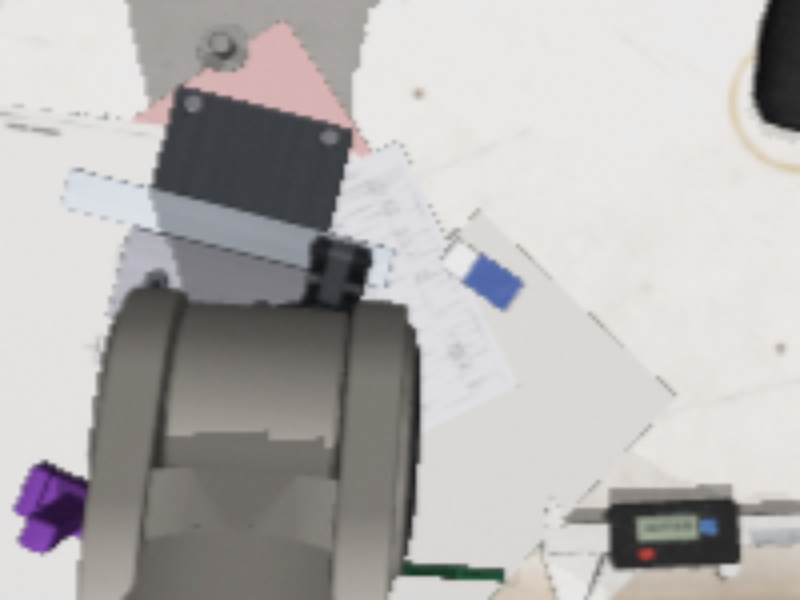

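View pics/s2c.png

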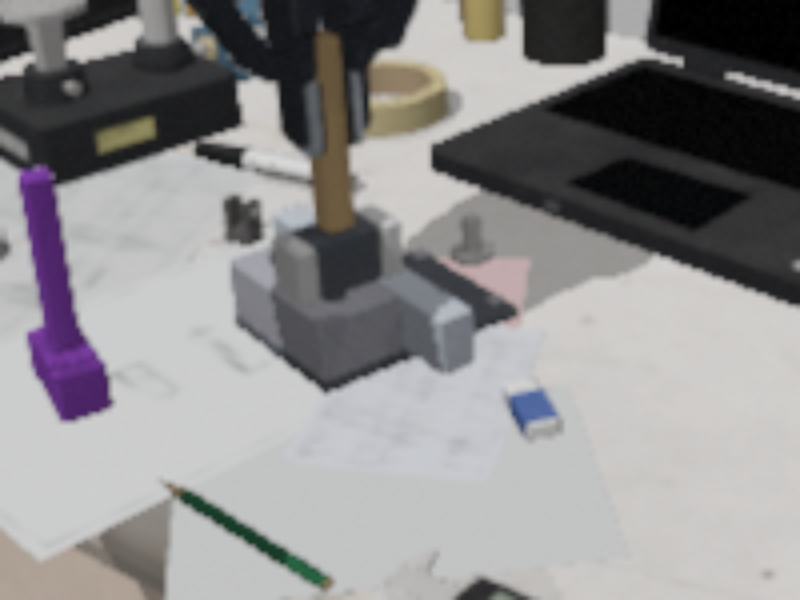

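Run:
```python
from h import *
F=np.load('F.npy')
s=dict(np.load('s2.npz'));C=cloud(s)
D=C-F;fx_=D@xf;fy_=D@yf;z=C[...,2];ok=s['range_z']>0.1
m=ok&(z>.055)&(z<.105)&(fx_>-.12)&(fx_<.02)&(fy_>-.11)&(fy_<-.02)
q=np.c_[fx_[m],fy_[m],z[m]];print('head',len(q),q.min(0),q.max(0))
h=q[q[:,2]<.1]
for zz in (.078,.084,.09,.096): 
  r=h[abs(h[:,2]-zz)<.004];print(zz,len(r),r.min(0) if len(r) else '',r.max(0) if len(r) else '')
m=ok&(z>.015)&(z<.04)&(fx_>-.045)&(fx_<-.005)&(fy_<-.03)&(fy_>-.07);print('block right face y',np.median(fy_[m]),m.sum())
m=ok&(z>.015)&(z<.04)&(fy_<-.075)&(fy_>-.1)&(fx_>-.01)&(fx_<.03);print('bar end y',np.median(fy_[m]),fx_[m].min(),fx_[m].max(),m.sum())
m=ok&(z>.012)&(z<.04)&(fx_<-.04)&(fx_>-.06)&(abs(fy_)<.045);print('block back x',np.median(fx_[m]),m.sum())
# handle lean
for a,b in((.1,.12),(.13,.15)):
  m=ok&(z>a)&(z<b)&(abs(fx_+.05)<.03)&(abs(fy_+.068)<.025);print(a,m.sum(),np.median(fx_[m]),np.median(fy_[m]))
```

```text
head 446 [-0.07724754 -0.08672251  0.07552338] [-0.0171968  -0.05798645  0.10498774]
0.078 70 [-0.0767675  -0.0862052   0.07552338] [-0.01850712 -0.05822073  0.08198795]
0.084 112 [-0.07710277 -0.08672251  0.08014198] [-0.01835931 -0.05972624  0.08795153]
0.09 117 [-0.07724754 -0.08588349  0.0862138 ] [-0.0172141 -0.0609343  0.09399  ]
0.096 121 [-0.07674274 -0.08656923  0.09204415] [-0.01750296 -0.0609343   0.09992916]
block right face y -0.05097584941074186 169
bar end y -0.08819288513501913 -0.002181095472123655 0.021260651913246043 124
block back x -0.05004663023328763 213
0.1 255 -0.05307542368915059 -0.0771826049070593
0.13 91 -0.05048464202662593 -0.07721824616823858
```

Emit:
{"api": "send_rows", "payload": {
  "commands": [
    {"jaw":0,"dx":0.4,"dy":0,"dz":1.5,"roll":0},
    {"jaw":0,"dx":0,"dy":0,"dz":2.0,"roll":0},
    {"jaw":0,"dx":0,"dy":0,"dz":1.9,"roll":0},
    {"jaw":0,"dx":0,"dy":0,"dz":1.0,"roll":0},
    {"jaw":0,"dx":0,"dy":0.5,"dz":0,"roll":0},
    {"jaw":0,"dx":0,"dy":0.5,"dz":0,"roll":0},
    {"jaw":0,"dx":0,"dy":0.2,"dz":0,"roll":0},
    {"jaw":0,"dx":0,"dy":0,"dz":0,"roll":0}
  ]
}}

```text
clock: 7.9
ee_pos: [0.4963, 0.0391, 0.0857]
tcp_rot: [[0.272, 0.962, 0.001], [0.962, -0.272, -0.0], [-0.0, 0.001, -1.0]]
force: [-0.2, -2.3, -2.2]
opening: 0.0148
```

```bash
cat >> h.py <<'E'
def st():
    F=np.load('F.npy')
    o=robot.observe();p=np.array(o['ee_pos']);f=np.array(o['force']);print('t',o['clock'],'fix x,y,z mm',((p-F)@xf*1000).round(1),((p-F)@yf*1000).round(1),(p[2]*1000).round(1),'Fx,Fy,Fz',(f@xf).round(1),(f@yf).round(1),f[2].round(1),'tq',np.round(o['torque'],2))
E
python3 -c "
from h import *
st()"
```

```text
t 7.9 fix x,y,z mm -34.5 -64.8 85.7 Fx,Fy,Fz 0.4 -2.3 -2.2 tq [-0.54  0.03 -0.07]
```

Emit:
{"api": "send_rows", "payload": {
  "commands": [
    {"jaw":0,"dx":0,"dy":0.2,"dz":0,"roll":0},
    {"jaw":0,"dx":0,"dy":0.2,"dz":0,"roll":0},
    {"jaw":0,"dx":0,"dy":0.2,"dz":0,"roll":0},
    {"jaw":0,"dx":0,"dy":0.2,"dz":0,"roll":0}
  ]
}}

```text
clock: 8.4
ee_pos: [0.5009, 0.0376, 0.0848]
tcp_rot: [[0.271, 0.963, -0.006], [0.963, -0.271, 0.001], [-0.001, -0.006, -1.0]]
force: [-8.3, -0.6, 2.9]
opening: 0.015
```

```bash
python3 -c "
from h import *
st();s=snap('top','t3');a=cv2.imread('pics/t3.png')[170:290,180:330];cv2.imwrite('pics/t3c.png',cv2.resize(a,None,fx=5,fy=5))
s=snap('scene','s3');a=cv2.imread('pics/s3.png')[160:310,140:340];cv2.imwrite('pics/s3c.png',cv2.resize(a,None,fx=4,fy=4))
"
```

```text
t 8.4 fix x,y,z mm -29.6 -64.9 84.8 Fx,Fy,Fz -7.9 -2.8 2.9 tq [-0.28  2.04  0.11]
```

View pics/s3c.png

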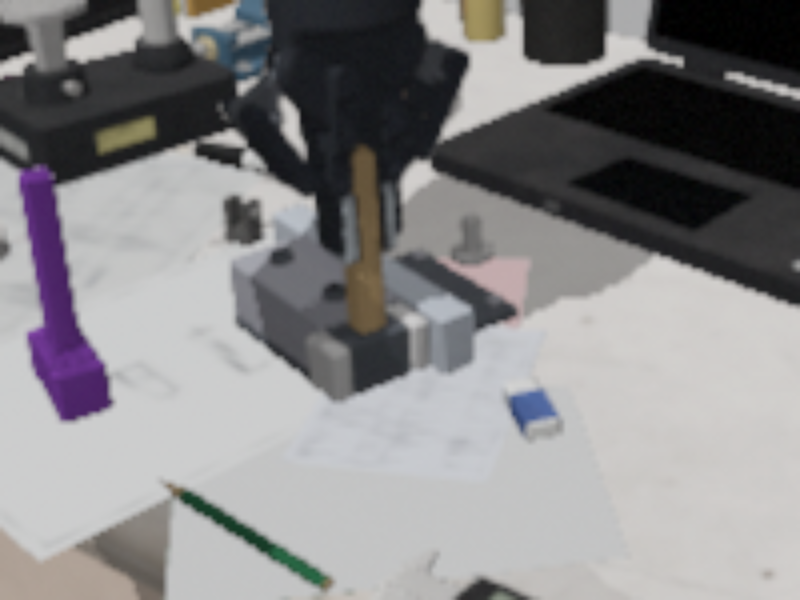

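View pics/t3c.png

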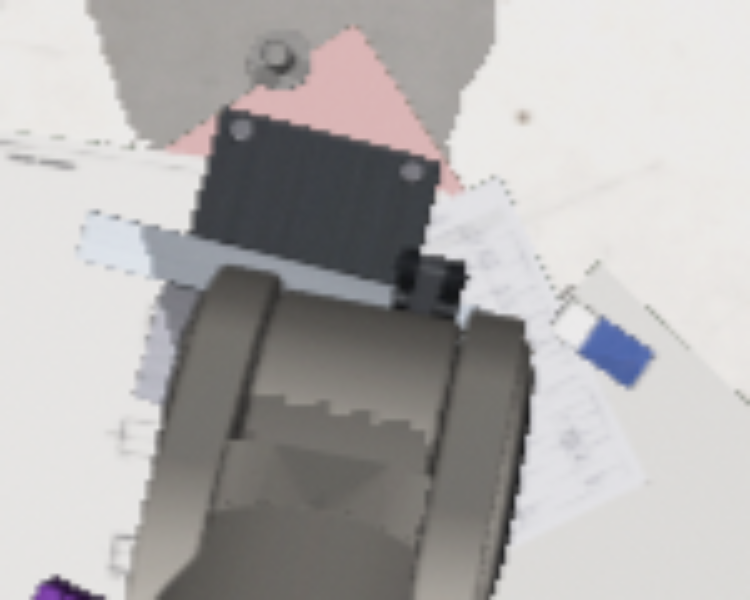

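Emit:
{"api": "send_rows", "payload": {
  "commands": [
    {"jaw":0,"dx":0,"dy":0.2,"dz":0,"roll":0},
    {"jaw":0,"dx":0,"dy":0.2,"dz":0,"roll":0},
    {"jaw":0,"dx":0,"dy":0.2,"dz":0,"roll":0},
    {"jaw":0,"dx":0,"dy":0.1,"dz":0,"roll":0}
  ]
}}

```text
clock: 9.0
ee_pos: [0.5069, 0.0357, 0.0844]
tcp_rot: [[0.272, 0.962, -0.007], [0.962, -0.272, 0.001], [-0.001, -0.007, -1.0]]
force: [-6.9, -1.4, 1.4]
opening: 0.015
```

```bash
cat >> h.py <<'E'
def bar(n='b'):
    F=np.load('F.npy')
    s=snap('top',n);C=cloud(s);H=(C[...,2]>.025)&(C[...,2]<.055)
    D=C-F;X=D@xf;Y=D@yf
    pts=[]
    for u in range(190,285):
        for v in range(190,250):
            if H[v,u]:
                if C[v-1,u,2]<.02 :
                    P=ray(s,u,v-.5,.0435)-F; pts.append((P@yf,P@xf-.022))
                break
    pts=np.array(pts);pts=pts[(abs(pts[:,0])<.086)]
    p=np.polyfit(pts[:,0],pts[:,1],1)
    for _ in range(3):
        k=abs(np.polyval(p,pts[:,0])-pts[:,1])<.0025;p=np.polyfit(pts[k,0],pts[k,1],1)
    print('bar top n',k.sum(),'yrange',pts[k,0].min().round(3),pts[k,0].max().round(3),'L mm',np.polyval(p,.068)*1000,'R',np.polyval(p,-.068)*1000)
    s=snap('scene',n+'s');C=cloud(s);D=C-F;X=D@xf;Y=D@yf;z=C[...,2]
    m=(s['range_z']>.1)&(z>.015)&(z<.036)&(Y<-.08)&(Y>-.096)&(X>-.012)&(X<.06)
    print('scene R end',m.sum(),np.percentile(X[m],[2,98])*1000 if m.sum() else '')
E
python3 -c "
from h import *
st();bar('b1')"
```

```text
t 9.0 fix x,y,z mm -23.3 -65.2 84.4 Fx,Fy,Fz -6.3 -3.3 1.4 tq [-0.36  1.9   0.04]
bar top n 50 yrange -0.076 0.085 L mm -1.6051916090243321 R 7.647554530526823
scene R end 100 [-5.10739074 29.2523879 ]
```

Emit:
{"api": "send_rows", "payload": {
  "commands": [
    {"jaw":0,"dx":0,"dy":-1.0,"dz":0,"roll":0},
    {"jaw":0,"dx":0,"dy":-1.0,"dz":-1.6,"roll":0},
    {"jaw":0,"dx":0,"dy":0,"dz":-2.0,"roll":0},
    {"jaw":0,"dx":0.6,"dy":0,"dz":-1.2,"roll":0},
    {"jaw":0,"dx":3.0,"dy":0,"dz":0,"roll":0},
    {"jaw":0,"dx":3.5,"dy":0,"dz":0,"roll":0},
    {"jaw":0,"dx":3.5,"dy":0,"dz":0,"roll":0},
    {"jaw":0,"dx":2.5,"dy":0,"dz":0,"roll":0},
    {"jaw":0,"dx":0.5,"dy":0,"dz":0,"roll":0},
    {"jaw":0,"dx":0,"dy":0,"dz":0,"roll":0},
    {"jaw":0,"dx":0,"dy":0,"dz":0,"roll":0}
  ]
}}

```text
clock: 10.48
ee_pos: [0.5276, 0.17, 0.1333]
tcp_rot: [[0.274, 0.962, -0.0], [0.962, -0.274, -0.0], [-0.001, -0.0, -1.0]]
force: [-0.4, -1.0, -2.6]
opening: 0.0148
```

```bash
python3 -c "
from h import *
st();print(robot.observe()['tcp_rot'])
s=snap('scene','s4');a=cv2.imread('pics/s4.png')[160:310,140:340];cv2.imwrite('pics/s4c.png',cv2.resize(a,None,fx=4,fy=4))
"
```

```text
t 10.475 fix x,y,z mm -39.9 69.7 133.3 Fx,Fy,Fz -0.1 -1.1 -2.6 tq [-0.07  0.01  0.01]
[[ 2.74150402e-01  9.61686798e-01 -2.46139466e-04]
 [ 9.61686683e-01 -2.74150492e-01 -4.81552867e-04]
 [-5.30582291e-04 -1.04691135e-04 -9.99999854e-01]]
```

View pics/s4c.png

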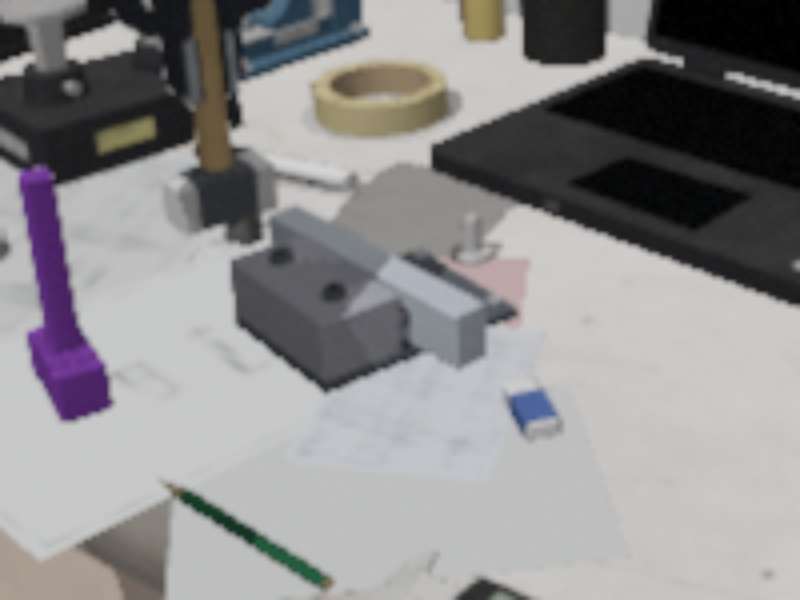

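```bash
cat >> h.py <<'E'
def head(s,yc):
    F=np.load('F.npy');C=cloud(s);D=C-F;X=D@xf;Y=D@yf;z=C[...,2]
    m=(s['range_z']>.1)&(z>.05)&(z<.087)&(X>-.09)&(X<.02)&(abs(Y-yc)<.035)
    print('head x',np.percentile(X[m],[1,99])*1000,'y',np.percentile(Y[m],[1,99])*1000,'z',z[m].min(),z[m].max())
E
python3 -c "
from h import *
s=dict(np.load('s4.npz'));head(s,.068)"
```

```text
head x [-70.06603463 -11.42599679] y [53.73345252 80.55137766] z 0.058890841372197585 0.08693853968435061
```

Emit:
{"api": "send_rows", "payload": {
  "commands": [
    {"jaw":0,"dx":0.15,"dy":0,"dz":1.5,"roll":0},
    {"jaw":0,"dx":0,"dy":0,"dz":2.2,"roll":0},
    {"jaw":0,"dx":0,"dy":0,"dz":1.1,"roll":0},
    {"jaw":0,"dx":0,"dy":0.4,"dz":0,"roll":0},
    {"jaw":0,"dx":0,"dy":0.3,"dz":0,"roll":0},
    {"jaw":0,"dx":0,"dy":0.2,"dz":0,"roll":0},
    {"jaw":0,"dx":0,"dy":0.2,"dz":0,"roll":0},
    {"jaw":0,"dx":0,"dy":0.2,"dz":0,"roll":0},
    {"jaw":0,"dx":0,"dy":0.2,"dz":0,"roll":0}
  ]
}}

```text
clock: 11.65
ee_pos: [0.5425, 0.1698, 0.0854]
tcp_rot: [[0.271, 0.963, -0.0], [0.963, -0.271, 0.001], [0.001, -0.001, -1.0]]
force: [-4.8, 1.8, 0.6]
opening: 0.0147
```

```bash
python3 -c "
from h import *
st()"
```

```text
t 11.65 fix x,y,z mm -25.5 73.5 85.4 Fx,Fy,Fz -5.1 0.4 0.6 tq [0.45 1.18 0.04]
```

Emit:
{"api": "send_rows", "payload": {
  "commands": [
    {"jaw":0,"dx":0,"dy":0.2,"dz":0,"roll":0},
    {"jaw":0,"dx":0,"dy":0.2,"dz":0,"roll":0},
    {"jaw":0,"dx":0,"dy":0.2,"dz":0,"roll":0},
    {"jaw":0,"dx":0,"dy":0.1,"dz":0,"roll":0}
  ]
}}

```text
clock: 12.15
ee_pos: [0.5492, 0.1685, 0.0854]
tcp_rot: [[0.272, 0.962, -0.001], [0.962, -0.272, 0.002], [0.001, -0.001, -1.0]]
force: [-6.3, 2.4, 1.4]
opening: 0.0149
```

```bash
python3 -c "
from h import *
st();bar('b2')"
```

```text
t 12.15 fix x,y,z mm -18.7 74.1 85.4 Fx,Fy,Fz -6.7 0.6 1.4 tq [ 0.72  1.44 -0.03]
bar top n 78 yrange -0.086 0.082 L mm 11.575075851277724 R 4.5393934220723535
scene R end 86 [ 3.19191726 22.437894  ]
```

Emit:
{"api": "send_rows", "payload": {
  "commands": [
    {"jaw":0,"dx":0,"dy":-1.0,"dz":0,"roll":0},
    {"jaw":0,"dx":0,"dy":-0.8,"dz":-1.6,"roll":0},
    {"jaw":0,"dx":0,"dy":0,"dz":-2.0,"roll":0},
    {"jaw":0,"dx":-0.6,"dy":0,"dz":-1.2,"roll":0},
    {"jaw":0,"dx":-3.0,"dy":0,"dz":0,"roll":0},
    {"jaw":0,"dx":-3.5,"dy":0,"dz":0,"roll":0},
    {"jaw":0,"dx":-3.5,"dy":0,"dz":0,"roll":0},
    {"jaw":0,"dx":-2.5,"dy":0,"dz":0,"roll":0},
    {"jaw":0,"dx":-0.6,"dy":0,"dz":0,"roll":0},
    {"jaw":0,"dx":0,"dy":0,"dz":0,"roll":0}
  ]
}}

```text
clock: 13.5
ee_pos: [0.4951, 0.0407, 0.1334]
tcp_rot: [[0.272, 0.962, 0.0], [0.962, -0.272, 0.001], [0.001, 0.0, -1.0]]
force: [-0.3, 0.2, -2.4]
opening: 0.0149
```

```bash
python3 -c "
from h import *
st();s=snap('scene','s5');head(s,-.068)"
```

```text
t 13.5 fix x,y,z mm -36.1 -63.6 133.4 Fx,Fy,Fz -0.3 0.1 -2.4 tq [ 0.06 -0.02  0.06]
head x [-66.66331359  -7.65030349] y [-79.0224197  -53.27430346] z 0.05937132419931508 0.08691414734647504
```

Emit:
{"api": "send_rows", "payload": {
  "commands": [
    {"jaw":0,"dx":-0.2,"dy":0,"dz":1.5,"roll":0},
    {"jaw":0,"dx":0,"dy":0,"dz":2.2,"roll":0},
    {"jaw":0,"dx":0,"dy":0,"dz":1.1,"roll":0},
    {"jaw":0,"dx":0,"dy":0.4,"dz":0,"roll":0},
    {"jaw":0,"dx":0,"dy":0.4,"dz":0,"roll":0},
    {"jaw":0,"dx":0,"dy":0.2,"dz":0,"roll":0},
    {"jaw":0,"dx":0,"dy":0.2,"dz":0,"roll":0},
    {"jaw":0,"dx":0,"dy":0.2,"dz":0,"roll":0},
    {"jaw":0,"dx":0,"dy":0.2,"dz":0,"roll":0},
    {"jaw":0,"dx":0,"dy":0.2,"dz":0,"roll":0},
    {"jaw":0,"dx":0,"dy":0.2,"dz":0,"roll":0}
  ]
}}

```text
clock: 14.92
ee_pos: [0.5109, 0.0333, 0.0848]
tcp_rot: [[0.271, 0.963, -0.006], [0.963, -0.271, 0.001], [-0.001, -0.006, -1.0]]
force: [-6.2, 1.4, 1.1]
opening: 0.0149
```

```bash
python3 -c "
from h import *
st()"
```

```text
t 14.925 fix x,y,z mm -18.9 -66.4 84.8 Fx,Fy,Fz -6.4 -0.3 1.1 tq [0.28 1.65 0.04]
```

Need about 5 mm more.

Emit:
{"api": "send_rows", "payload": {
  "commands": [
    {"jaw":0,"dx":0,"dy":0.2,"dz":0,"roll":0},
    {"jaw":0,"dx":0,"dy":0.2,"dz":0,"roll":0},
    {"jaw":0,"dx":0,"dy":0.1,"dz":0,"roll":0}
  ]
}}

```text
clock: 15.3
ee_pos: [0.5155, 0.0316, 0.0848]
tcp_rot: [[0.271, 0.962, -0.006], [0.962, -0.271, 0.001], [-0.001, -0.006, -1.0]]
force: [-6.3, -0.4, 2.0]
opening: 0.0144
```

```bash
python3 -c "
from h import *
st();bar('b3')"
```

```text
t 15.3 fix x,y,z mm -14.0 -66.8 84.8 Fx,Fy,Fz -6.0 -2.1 2.0 tq [0.14 1.68 0.  ]
bar top n 30 yrange -0.08 0.086 L mm 9.042831604612646 R 17.107828042783325
scene R end 130 [-9.54720124 39.05671305]
```

Emit:
{"api": "send_rows", "payload": {
  "commands": [
    {"jaw":0,"dx":0,"dy":-1.0,"dz":0,"roll":0},
    {"jaw":0,"dx":0,"dy":-0.9,"dz":-1.6,"roll":0},
    {"jaw":0,"dx":0,"dy":0,"dz":-2.0,"roll":0},
    {"jaw":0,"dx":0.6,"dy":0,"dz":-1.2,"roll":0},
    {"jaw":0,"dx":3.0,"dy":0,"dz":0,"roll":0},
    {"jaw":0,"dx":3.5,"dy":0,"dz":0,"roll":0},
    {"jaw":0,"dx":3.5,"dy":0,"dz":0,"roll":0},
    {"jaw":0,"dx":2.5,"dy":0,"dz":0,"roll":0},
    {"jaw":0,"dx":0.6,"dy":0,"dz":0,"roll":0},
    {"jaw":0,"dx":0,"dy":0,"dz":0,"roll":0}
  ]
}}

```text
clock: 16.65
ee_pos: [0.5372, 0.1678, 0.1332]
tcp_rot: [[0.272, 0.962, -0.0], [0.962, -0.272, -0.001], [-0.001, 0.0, -1.0]]
force: [-0.4, -0.6, -2.4]
opening: 0.0148
```

```bash
python3 -c "
from h import *
st();s=snap('scene','s6');head(s,.068)"
```

```text
t 16.65 fix x,y,z mm -30.1 70.2 133.2 Fx,Fy,Fz -0.2 -0.7 -2.4 tq [-0.02 -0.01  0.02]
head x [-60.56050328  -0.74203356] y [53.79755493 79.26878018] z 0.05973745927130851 0.08698298428818915
```

Emit:
{"api": "send_rows", "payload": {
  "commands": [
    {"jaw":0,"dx":0.2,"dy":0,"dz":1.5,"roll":0},
    {"jaw":0,"dx":0,"dy":0,"dz":2.2,"roll":0},
    {"jaw":0,"dx":0,"dy":0,"dz":1.1,"roll":0},
    {"jaw":0,"dx":0,"dy":0.3,"dz":0,"roll":0},
    {"jaw":0,"dx":0,"dy":0.3,"dz":0,"roll":0},
    {"jaw":0,"dx":0,"dy":0.2,"dz":0,"roll":0},
    {"jaw":0,"dx":0,"dy":0.2,"dz":0,"roll":0},
    {"jaw":0,"dx":0,"dy":0.2,"dz":0,"roll":0},
    {"jaw":0,"dx":0,"dy":0.2,"dz":0,"roll":0},
    {"jaw":0,"dx":0,"dy":0.2,"dz":0,"roll":0},
    {"jaw":0,"dx":0,"dy":0.2,"dz":0,"roll":0}
  ]
}}

```text
clock: 18.08
ee_pos: [0.5548, 0.1667, 0.0853]
tcp_rot: [[0.271, 0.962, -0.001], [0.962, -0.271, 0.001], [0.001, -0.002, -1.0]]
force: [-6.8, 3.4, 2.0]
opening: 0.0147
```

```bash
python3 -c "
from h import *
st()"
```

```text
t 18.075 fix x,y,z mm -12.9 73.9 85.3 Fx,Fy,Fz -7.5 1.4 2.0 tq [ 0.8   1.4  -0.02]
```

Emit:
{"api": "send_rows", "payload": {
  "commands": [
    {"jaw":0,"dx":0,"dy":0.2,"dz":0,"roll":0},
    {"jaw":0,"dx":0,"dy":0.2,"dz":0,"roll":0},
    {"jaw":0,"dx":0,"dy":0.1,"dz":0,"roll":0}
  ]
}}

```text
clock: 18.45
ee_pos: [0.5596, 0.1657, 0.0853]
tcp_rot: [[0.271, 0.962, -0.001], [0.962, -0.271, 0.002], [0.002, -0.002, -1.0]]
force: [-5.2, 3.4, 1.3]
opening: 0.0145
```

```bash
python3 -c "
from h import *
st();bar('b4')"
```

```text
t 18.45 fix x,y,z mm -7.9 74.3 85.3 Fx,Fy,Fz -5.9 1.8 1.3 tq [0.88 1.42 0.01]
bar top n 77 yrange -0.086 0.081 L mm 22.44276515312437 R 13.693250445858475
scene R end 95 [11.92686909 33.79048468]
```

Emit:
{"api": "send_rows", "payload": {
  "commands": [
    {"jaw":0,"dx":0,"dy":-1.0,"dz":0,"roll":0},
    {"jaw":0,"dx":0,"dy":-0.9,"dz":-1.6,"roll":0},
    {"jaw":0,"dx":0,"dy":0,"dz":-2.0,"roll":0},
    {"jaw":0,"dx":-0.6,"dy":0,"dz":-1.2,"roll":0},
    {"jaw":0,"dx":-3.0,"dy":0,"dz":0,"roll":0},
    {"jaw":0,"dx":-3.5,"dy":0,"dz":0,"roll":0},
    {"jaw":0,"dx":-3.5,"dy":0,"dz":0,"roll":0},
    {"jaw":0,"dx":-2.5,"dy":0,"dz":0,"roll":0},
    {"jaw":0,"dx":-0.8,"dy":0,"dz":0,"roll":0},
    {"jaw":0,"dx":0,"dy":0,"dz":0,"roll":0}
  ]
}}

```text
clock: 19.8
ee_pos: [0.5044, 0.0361, 0.1336]
tcp_rot: [[0.272, 0.962, 0.001], [0.962, -0.272, 0.001], [0.001, 0.001, -1.0]]
force: [-0.1, 1.2, -2.9]
opening: 0.0146
```

```bash
python3 -c "
from h import *
st();s=snap('scene','s7');head(s,-.068)"
```

```text
t 19.8 fix x,y,z mm -25.9 -65.5 133.6 Fx,Fy,Fz -0.4 1.1 -2.9 tq [ 0.01 -0.02  0.05]
head x [-56.49796746   1.87619249] y [-80.90567152 -54.83205148] z 0.05920490193729918 0.0869811496977075
```

Emit:
{"api": "send_rows", "payload": {
  "commands": [
    {"jaw":0,"dx":0,"dy":0,"dz":1.5,"roll":0},
    {"jaw":0,"dx":0,"dy":0,"dz":2.2,"roll":0},
    {"jaw":0,"dx":0,"dy":0,"dz":1.1,"roll":0},
    {"jaw":0,"dx":0,"dy":0.3,"dz":0,"roll":0},
    {"jaw":0,"dx":0,"dy":0.3,"dz":0,"roll":0},
    {"jaw":0,"dx":0,"dy":0.2,"dz":0,"roll":0},
    {"jaw":0,"dx":0,"dy":0.2,"dz":0,"roll":0},
    {"jaw":0,"dx":0,"dy":0.2,"dz":0,"roll":0},
    {"jaw":0,"dx":0,"dy":0.2,"dz":0,"roll":0},
    {"jaw":0,"dx":0,"dy":0.2,"dz":0,"roll":0},
    {"jaw":0,"dx":0,"dy":0.2,"dz":0,"roll":0},
    {"jaw":0,"dx":0,"dy":0.2,"dz":0,"roll":0}
  ]
}}

```text
clock: 21.35
ee_pos: [0.5209, 0.0304, 0.0848]
tcp_rot: [[0.272, 0.962, -0.005], [0.962, -0.272, 0.001], [-0.001, -0.005, -1.0]]
force: [-5.4, 0.4, 1.0]
opening: 0.015
```

```bash
python3 -c "
from h import *
st();bar('b5')"
```

```text
t 21.35 fix x,y,z mm -8.4 -66.5 84.8 Fx,Fy,Fz -5.3 -1.0 1.0 tq [ 0.13  1.37 -0.07]
bar top n 27 yrange 0.026 0.085 L mm 21.141355571025763 R 20.049030857372543
scene R end 133 [-10.27882076  41.39715216]
```

Emit:
{"api": "send_rows", "payload": {
  "commands": [
    {"jaw":0,"dx":0,"dy":0.2,"dz":0,"roll":0},
    {"jaw":0,"dx":0,"dy":0.1,"dz":0,"roll":0},
    {"jaw":0,"dx":0,"dy":-1.0,"dz":0,"roll":0},
    {"jaw":0,"dx":0,"dy":-0.6,"dz":-1.6,"roll":0},
    {"jaw":0,"dx":0,"dy":0,"dz":-2.0,"roll":0},
    {"jaw":0,"dx":0.6,"dy":0,"dz":-1.2,"roll":0},
    {"jaw":0,"dx":3.0,"dy":0,"dz":0,"roll":0},
    {"jaw":0,"dx":3.5,"dy":0,"dz":0,"roll":0},
    {"jaw":0,"dx":3.5,"dy":0,"dz":0,"roll":0},
    {"jaw":0,"dx":2.5,"dy":0,"dz":0,"roll":0},
    {"jaw":0,"dx":0.6,"dy":0,"dz":0,"roll":0},
    {"jaw":0,"dx":0,"dy":0,"dz":0,"roll":0}
  ]
}}

```text
clock: 22.95
ee_pos: [0.5478, 0.1647, 0.1333]
tcp_rot: [[0.272, 0.962, -0.0], [0.962, -0.272, -0.001], [-0.001, 0.0, -1.0]]
force: [0.1, -0.2, -2.3]
opening: 0.0145
```

```bash
python3 -c "
from h import *
st();s=snap('scene','s8');head(s,.068);bar('b6')"
```

```text
t 22.95 fix x,y,z mm -19.1 70.1 133.3 Fx,Fy,Fz 0.1 -0.2 -2.3 tq [-0.03  0.04 -0.02]
head x [-50.95803799   8.65006423] y [54.41540515 79.7217159 ] z 0.058918722980362014 0.08690990380966948
bar top n 76 yrange -0.085 0.084 L mm 20.502492052247213 R 22.85018852289148
scene R end 90 [22.15194797 44.3797004 ]
```

Emit:
{"api": "send_rows", "payload": {
  "commands": [
    {"jaw":0,"dx":0.2,"dy":0,"dz":1.5,"roll":0},
    {"jaw":0,"dx":0,"dy":0,"dz":2.2,"roll":0},
    {"jaw":0,"dx":0,"dy":0,"dz":1.1,"roll":0},
    {"jaw":0,"dx":0,"dy":0.3,"dz":0,"roll":0},
    {"jaw":0,"dx":0,"dy":0.3,"dz":0,"roll":0},
    {"jaw":0,"dx":0,"dy":0.2,"dz":0,"roll":0},
    {"jaw":0,"dx":0,"dy":0.2,"dz":0,"roll":0},
    {"jaw":0,"dx":0,"dy":0.2,"dz":0,"roll":0},
    {"jaw":0,"dx":0,"dy":0.2,"dz":0,"roll":0},
    {"jaw":0,"dx":0,"dy":0.2,"dz":0,"roll":0}
  ]
}}

```text
clock: 24.35
ee_pos: [0.562, 0.1643, 0.085]
tcp_rot: [[0.271, 0.963, -0.004], [0.963, -0.271, 0.002], [0.0, -0.005, -1.0]]
force: [-4.8, 1.9, 1.6]
opening: 0.0149
```

```bash
python3 -c "
from h import *
st();bar('b7')"
```

```text
t 24.35 fix x,y,z mm -5.3 73.6 85.0 Fx,Fy,Fz -5.1 0.5 1.6 tq [ 0.57  1.42 -0.03]
bar top n 78 yrange -0.086 0.081 L mm 23.45987309180108 R 22.008923197540533
scene R end 87 [20.68886253 41.45709065]
```

Emit:
{"api": "send_rows", "payload": {
  "commands": [
    {"jaw":0,"dx":0,"dy":-1.0,"dz":0,"roll":0},
    {"jaw":0,"dx":0,"dy":-1.5,"dz":-1.0,"roll":0},
    {"jaw":0,"dx":0,"dy":-1.0,"dz":-2.5,"roll":0},
    {"jaw":0,"dx":0,"dy":-1.0,"dz":-2.5,"roll":0},
    {"jaw":0,"dx":0,"dy":0,"dz":0,"roll":0}
  ]
}}

```text
clock: 25.08
ee_pos: [0.5213, 0.1764, 0.1475]
tcp_rot: [[0.271, 0.963, 0.004], [0.963, -0.271, 0.003], [0.004, 0.003, -1.0]]
force: [0.1, 0.3, -2.4]
opening: 0.0149
```

```bash
python3 -c "
from h import *
st();plan([(.505,-.235,.14,-6)])"
```

```text
t 25.075 fix x,y,z mm -47.7 74.1 147.5 Fx,Fy,Fz 0.0 0.4 -2.4 tq [ 0.01 -0.04  0.05]
t 25.075 pos [0.5213 0.1764 0.1475] yaw -15.7 f [ 0.14  0.33 -2.43] open 0.0149 j [-1.04  0.4   0.8   1.89 -0.35  0.99 -0.36]
(0.505, -0.235, 0.14, -6) 10
[-4.0, 0.96, 0.07, np.float64(-0.97)] [-4.02, 0.89, 0.07, np.float64(-0.97)] [-4.03, 0.82, 0.07, np.float64(-0.97)] [-4.05, 0.75, 0.07, np.float64(-0.97)] [-4.06, 0.68, 0.07, np.float64(-0.97)] [-4.07, 0.61, 0.07, np.float64(-0.97)] [-4.08, 0.55, 0.07, np.float64(-0.97)] [-4.09, 0.48, 0.07, np.float64(-0.97)] [-4.1, 0.41, 0.07, np.float64(-0.97)] [-4.1, 0.34, 0.07, np.float64(-0.97)]
```

Emit:
{"api": "send_rows", "payload": {
  "commands": [
    {"jaw":0,"dx":-2.0,"dy":0.4,"dz":0,"roll":-0.5},
    {"jaw":0,"dx":-4.0,"dy":0.9,"dz":0,"roll":-1.0},
    {"jaw":0,"dx":-4.0,"dy":0.8,"dz":0,"roll":-1.0},
    {"jaw":0,"dx":-4.0,"dy":0.8,"dz":0,"roll":-1.0},
    {"jaw":0,"dx":-4.0,"dy":0.7,"dz":0,"roll":-1.0},
    {"jaw":0,"dx":-4.1,"dy":0.6,"dz":0,"roll":-1.0},
    {"jaw":0,"dx":-4.1,"dy":0.6,"dz":0,"roll":-1.0},
    {"jaw":0,"dx":-4.1,"dy":0.5,"dz":0.2,"roll":-1.0},
    {"jaw":0,"dx":-4.1,"dy":0.4,"dz":0.3,"roll":-1.0},
    {"jaw":0,"dx":-4.1,"dy":0.4,"dz":0.3,"roll":-1.0},
    {"jaw":0,"dx":-2.1,"dy":0.2,"dz":0,"roll":-0.5},
    {"jaw":0,"dx":0,"dy":0,"dz":2.0,"roll":0},
    {"jaw":0,"dx":0,"dy":0,"dz":2.0,"roll":0},
    {"jaw":0,"dx":0,"dy":0,"dz":1.5,"roll":0},
    {"jaw":0,"dx":0,"dy":0,"dz":0.5,"roll":0},
    {"jaw":0,"dx":0,"dy":0,"dz":0,"roll":0},
    {"jaw":0,"dx":0,"dy":0,"dz":0,"roll":0}
  ]
}}

```text
clock: 27.2
ee_pos: [0.5039, -0.2355, 0.0779]
tcp_rot: [[0.1, 0.995, 0.001], [0.995, -0.1, -0.0], [-0.0, 0.001, -1.0]]
force: [0.5, -0.1, -2.8]
opening: 0.0146
```

```bash
python3 -c "
from h import *
st();s=snap('scene','s9');a=cv2.imread('pics/s9.png')[200:360,280:480];cv2.imwrite('pics/s9c.png',cv2.resize(a,None,fx=4,fy=3.7))
p=robot.observe()['ee_pos'];C=cloud(s);m=(abs(C[...,0]-p[0])<.05)&(abs(C[...,1]-p[1])<.03)&(C[...,2]>.03)&(C[...,2]<.06)
z=C[...,2][m];print(np.histogram(z,15))
"
```

```text
t 27.2 fix x,y,z mm 47.4 -327.0 77.9 Fx,Fy,Fz 0.5 0.1 -2.8 tq [ 0.01 -0.03  0.03]
(array([ 34, 125, 104,  10,   9,   9,  16,   8,  11,   9,  15,   9,  14,
        10,  11]), array([0.03006606, 0.03206016, 0.03405426, 0.03604836, 0.03804246,
       0.04003656, 0.04203066, 0.04402476, 0.04601886, 0.04801296,
       0.05000706, 0.05200116, 0.05399526, 0.05598936, 0.05798346,
       0.05997756]))
```

View pics/s9c.png

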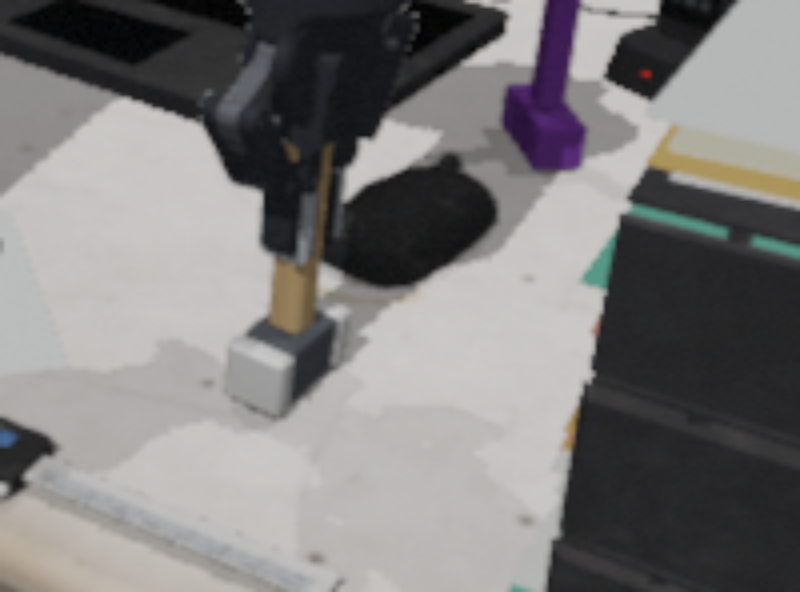

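Head upright, about 3–4 mm above the desk. I'll lower it until it touches.

Emit:
{"api": "send_rows", "payload": {
  "commands": [
    {"jaw":0,"dx":0,"dy":0,"dz":0.2,"roll":0},
    {"jaw":0,"dx":0,"dy":0,"dz":0.1,"roll":0},
    {"jaw":0,"dx":0,"dy":0,"dz":0.1,"roll":0},
    {"jaw":0,"dx":0,"dy":0,"dz":0,"roll":0}
  ]
}}

```text
clock: 27.75
ee_pos: [0.5033, -0.2354, 0.0735]
tcp_rot: [[0.101, 0.995, 0.0], [0.995, -0.101, 0.0], [0.0, 0.0, -1.0]]
force: [-0.4, 0.2, 0.6]
opening: 0.0148
```

```bash
python3 -c "
from h import *
st()"
```

```text
t 27.75 fix x,y,z mm 46.9 -327.0 73.5 Fx,Fy,Fz -0.5 0.1 0.6 tq [0.1  0.17 0.  ]
```

Emit:
{"api": "send_rows", "payload": {
  "commands": [
    {"jaw":25,"dx":0,"dy":0,"dz":0,"roll":0},
    {"jaw":40,"dx":0,"dy":0,"dz":0,"roll":0},
    {"jaw":70,"dx":0,"dy":0,"dz":0,"roll":0},
    {"jaw":100,"dx":0,"dy":0,"dz":0,"roll":0},
    {"jaw":100,"dx":0,"dy":0,"dz":0,"roll":0},
    {"jaw":100,"dx":0,"dy":0,"dz":0,"roll":0}
  ],
  "grip_force": 20
}}

```text
clock: 28.5
ee_pos: [0.5033, -0.2354, 0.0732]
tcp_rot: [[0.1, 0.995, 0.0], [0.995, -0.1, 0.0], [0.0, 0.0, -1.0]]
force: [0.8, -0.1, 0.7]
opening: 0.0855
```

Emit:
{"api": "send_rows", "payload": {
  "commands": [
    {"jaw":100,"dx":0,"dy":0,"dz":-1.0,"roll":0},
    {"jaw":100,"dx":0,"dy":0,"dz":-2.5,"roll":0},
    {"jaw":100,"dx":0,"dy":0,"dz":-3.0,"roll":0},
    {"jaw":100,"dx":0,"dy":0,"dz":-3.0,"roll":0},
    {"jaw":100,"dx":0,"dy":0,"dz":-3.0,"roll":0},
    {"jaw":100,"dx":0,"dy":0,"dz":0,"roll":0},
    {"jaw":100,"dx":0,"dy":0,"dz":0,"roll":0}
  ]
}}

```text
clock: 29.38
ee_pos: [0.503, -0.235, 0.198]
tcp_rot: [[0.1, 0.995, -0.0], [0.995, -0.1, 0.001], [0.001, -0.001, -1.0]]
force: [0.1, -0.0, -0.4]
opening: 0.0854
```

```bash
python3 -c "
from h import *
st();bar('b8');s=dict(np.load('b8s.npz'))
C=cloud(s);m=(abs(C[...,0]-.503)<.05)&(abs(C[...,1]+.235)<.04)&(C[...,2]>.025)&(C[...,2]<.14)&(s['range_z']>.1)
for a,b in((.05,.07),(.08,.1),(.11,.128)):
  k=m&(C[...,2]>a)&(C[...,2]<b);print(a,k.sum(),np.median(C[k],0).round(4))
k=m&(C[...,2]<.04);print('head top',np.percentile(C[k][:,2],[50,95]), 'handle top',C[m][:,2].max())
t=dict(np.load('b8.npz'));C=cloud(t)
for n,(u0,u1,v0,v1) in dict(fork=(160,182,200,218),eras=(290,318,222,250),pin=(228,245,165,188)).items():
    Q=C[v0:v1,u0:u1].reshape(-1,3);q=Q[(Q[:,2]>.008)&(Q[:,2]<.024)];print(n,q.mean(0).round(4))
"
```

```text
t 29.375 fix x,y,z mm 46.4 -326.8 198.0 Fx,Fy,Fz 0.1 0.0 -0.4 tq [ 0.05 -0.03 -0.06]
bar top n 79 yrange -0.086 0.085 L mm 23.74256051607355 R 22.09198857668194
scene R end 85 [21.44361632 41.53565871]
0.05 117 [ 0.4965 -0.2384  0.0596]
0.08 122 [ 0.4965 -0.2386  0.0905]
0.11 122 [ 0.4967 -0.2387  0.1192]
head top [0.02908712 0.03699861] handle top 0.13009730936683195
fork [0.5944 0.2278 0.0135]
eras [ 0.5295 -0.0441  0.0127]
pin [0.6557 0.092  0.0093]
```

View pics/b8s.png

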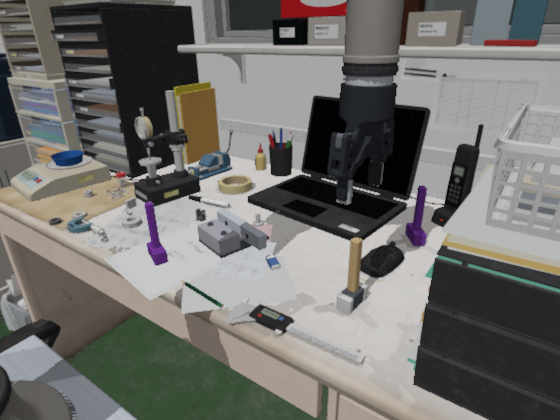

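The mallet stands upright and free at about (352,280). The bar is off the block at (240,228), and the bystanders have not moved. I'm handing in.

```bash
python3 -c "
from rig import robot
print(robot.close_job())"
```

```text
the job is handed in; nothing more can be done
None
```

I drove the bar clear of both dowels with the mallet, stood the mallet on its head on the desk, let go and handed the job in at about 29.5 s of the 53 s. `close_job` gives no verdict, so the results below are from my own checks.

**Strokes:** I used slow pushes on the two ears in turn: right, left, right, left, right, left. The force read about 5–8 N each time I checked. The largest lead of one ear over the other that I measured was about 9 mm, after the first stroke.

**Last checks before handing in:**
- **Bar:** the left ear was about 23.7 mm out and the right about 22.1 mm, where more than 18.5 mm is needed.
- **Mallet:** its handle was vertical to within about 0.005 rad. The handle top was at 130 mm, which puts the underside on the desk.
- **Bystanders:** the pin, the fork end and the eraser were within about 2 mm of where they started.
- **Gripper:** open and well above the mallet, touching nothing.

**What disagreed:** during the fifth stroke the arm hid the right half of the bar, so the top view read the right ear as 20.0 mm against about 22.7 mm from the tool position. The clear view after it gave 22.9 mm. The right-end reading from the scene camera was also spoiled whenever the mallet stood at that ear, and I ignored it then.

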